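Fetch the egg timer from under the wire shelf with the reacher

ROBOT

A 6-joint arm with a two-finger parallel gripper is mounted at the origin on a cart in front of the work surface, level with it; the furniture and walls round the work are solid. World frame = base frame: x ahead of the robot, y to its left, z up, the work surface at z = 0. Lengths are in m, angles in degrees, forces in N, time in s.
With the tool pointing down it reaches from about 0.35 to 0.875 m from the base axis. Payload 4.2 kg.
Tool frame: the origin (TCP) lies midway between the tips of the shut fingers; the grasp point (between the pads) lies 19 mm behind it; z points along the fingers, y is the line along which they close (so a half turn about z gives the same grasp; the last joint's range is limited). The gripper opens to 87 mm and grips with 3 to 60 N. Pads are 19 mm wide; open, the fingers measure 117 mm over their backs; the gripper's body (75 mm by 190 mm) begins 51 mm behind the grasp point.
Start: joints at [80.535, 22.042, 0.453, 0, -68.411, -14.817], TCP at [0.257, 0.57, 0.223] pointing down, gripper open.
Joint ranges: [-179.83, 179.83], [-69.29, 118.12], [-61.27, 80.66], [-181.25, 117.63], [-171.15, -9.14], [-177.46, 177.46]. Speed limits (degrees/s): [159.86, 159.86, 180, 180, 180, 180].

INTERFACE

Orientations are given as [roll, pitch, yaw] about the fixed x, y, z axes, in that order (R = Rz(yaw) Ry(pitch) Rx(roll)).
In Python, from workcell import env gives the robot as it stands. The module is installed in compiled form; this text tells all that it offers. Calls block until the motion is done:
- env.goto(position, orientation): joint-space move of the TCP to a pose.
- env.move_straight(position, rotation=None, rate=0.15, force_limit=None): straight line of the TCP; rotation=None keeps the orientation; rate is the mean speed in m/s. With force_limit (N) it stops when the force on the tool has changed by that much, and returns True; else False.
- env.set_joints(angles): joint-space move.
- env.gripper_to(opening, grasp_force=None): opening from 0.0 (shut) to 1.0 (fully open); grasp_force is the grip in N (None keeps the last); returns when the fingers have stopped.
- env.dwell(seconds).
- env.inverse_kinematics(position, orientation): joint angles nearest the present ones, or None.
- env.read_state(): the state.
- env.grab_frame(name): name is "side" or "top" or "wrist"; returns a dict with "image" (400x640x3 uint8, blue, green, red), "fx", "fy", "cx", "cy" (pixels), "D" ([k1, k2, p1, p2, k3] as OpenCV has them; the pictures are not rectified), "position" and "orientation" of the camera in the world. Camera axes: x right, y up, looking along -z (the intrinsics and any distortion apply to the point x, -y, -z); pixel columns grow to the right and rows downward; lengths in m; the calibration is good to about 2 mm. A picture is of the moment at which its call begins. There is no depth.
A pose or a line that the arm cannot do raises env.Unreachable and nothing moves.
- env.close_job(): hands the job in; it is judged then, once.
Trained networks look in a picture, given as the dict that the camera call returned (one of the last four; its "shot" number tells which), for a name from the list of things; names that differ only in an ending like _2 or _b are one class to them, and where a whole thing is asked for, a point or a joint stands for the part that bears it (a point fixed in the world has none). Each returns a list of dicts, best first, with "score" (0 to 1); they miss things now and then, are a little off and sometimes report something else, mostly with a low value. They report only what shows in the picture. A call takes as long as a camera call. They do not tell look-alikes from the thing itself.
- env.search_frame(picture, thing): "xyz" ([x, y, z] in m, in world coordinates, good to about 4 mm: the middle of the surface that is visible of it).
- env.trace(picture, thing): "mask" (400x640 bool, what is visible of it).
The state is a dict: "clock": time; "joint_positions": joint angles; "qvel": joint speeds; "joint_torque": joint torques, N m; "position": TCP position; "tool_rot": TCP orientation; "force": force on the tool from outside, world axes, zero at the start; "wrist_torque": the same for the moment, N m; "opening": opening from 0.0 (shut) to 1.0 (fully open); "finger_force": force on a finger pad.
Only numpy, scipy, OpenCV 4.12 (cv2) and the standard library are available. Lean on these libraries where they do the work, as an engineer would, in place of code of your own. Each camera call takes 0.05 s, during which the arm holds its last target. There are 200 camera calls.

TASK

The egg timer has slid back under the low wire shelf. Take the reacher, squeeze its trigger to close the jaws on the timer under there, and carry the timer out upright in the jaws and set it standing on the chopping board before you let go. Then lay the reacher down upright on the bare worktop with its trigger released, never touching the timer by hand or shifting the mug, spice jar or tomato.

Things in the scene. Friction and masses are not known exactly. Their poses are not given: they have to be found in the camera images.
- egg_timer: Squat round kitchen timer, 63 mm across, 39 mm high (foot 62 mm across up to 18 mm, domed top a little narrower), 0.08 to 0.16 kg. Origin: centre of its underside, z up; its yaw does not matter. Stands on the worktop under the wire shelf.
- wire_shelf: Low steel wire shelf fixed on the worktop (z = 0). Origin: on the worktop under its centre. x runs from the open front (x = -100 mm) inwards to the back (+100); y from -135 to +135. Wire top at z 82 to 90 mm; 6 mm legs at the four corners, 6 mm foot rails along y = +-135 only. The front faces world +y, turned up to 0.2 rad; go in along the shelf's +x.
- shelf_mouth (a point): Middle of the open front of the wire shelf, 40 mm above the worktop; axes as the wire shelf's.
- reacher: Hand reacher: two parallel rods, 355 mm long, 0.32 kg, balanced near the grip. Origin: on its underside below the grip's middle. x along the rods to the jaws, z up; stands on the worktop. Grip: two black upright plates, x -26 to 26, 10 to 64 mm up, outer faces at y = -34 (fixed) and +34 (trigger): 68 mm apart released. Heavy heel x -77 to -43, 40 mm high. Rods and jaws stay below 36 mm.
- trigger (a joint): Squeeze of the trigger: 0 released, 0.036 m at the stop, about 0.032 with the timer clamped (36 mm over the plates). Spring: 9 N at 0, 16 N at the stop. Each mm brings the jaws 1 mm closer; only the +y plate and +y jaw move, so the gap's middle stays in line with the grip's middle. Held at 62 mm over the plates the jaws are still open enough for the timer.
- trigger_plate (a point): Middle of the trigger's outer face (the reacher's +y plate), 40 mm above the reacher's underside; moves with the trigger. Squeeze it against the fixed plate between the two fingers from above.
- reacher_jaws (a point): Middle of the released jaw gap, 255 mm along the reacher's x from its origin, 17 mm above its underside; fixed to the reacher's body, same axes. The jaws are shallow V rubber pads, x 232 to 278 mm, 0 to 34 mm above the underside; released gap 96 mm at the middle, 88 mm at the tips; 119 mm over their backs.
- board: Wooden chopping board, 200 (x) x 300 (y) x 22 mm thick, fixed on the worktop. Origin: centre of its underside; its top is at z = 22 mm.
- mug: White mug, 95 mm high, about 80 mm across with a handle, on the worktop beyond the shelf; its origin is in its underside. Leave it alone.
- spice_jar: Glass spice jar with a cap, 45 mm across, 106 mm high, on the worktop beyond the shelf. Leave it alone.
- tomato: Tomato, 74 mm across, 69 mm high, on the worktop beyond the shelf. Leave it alone.
Mind the look-alikes: they are no part of the job. There is more than one size of the egg_timer; the one meant has the size given above.

How it is judged:
By the outcome, as a careful person would: the job done as asked, in the order asked, and still so for the second after the job is handed in, with the robot touching nothing.
It also fails if it takes over 67 s, if anything falls off the work surface, if the arm or the gripper's body presses on something with over 40 N, if the wrist force passes 120 N, or if a joint passes its speed limit or range.

## Working session

There is one attempt and no reset: what is moved stays moved. The work goes in short steps, each a Python script; the robot and the scene stay as the last script left them, time stands still between calls to the robot, and variables do not carry over. Pictures are saved under pics/ and viewed, at most 14 in all, crops included, and the job is handed in when it is done.

```bash
mkdir -p pics; python3 - <<'E'
from workcell import env
import cv2
s=env.read_state(); print(s['clock'],s['position'],s['tool_rot'],s['opening'])
for n in ("top","side"):
    f=env.grab_frame(n); cv2.imwrite(f'pics/{n}0.png',f['image'])
    print(n,f['position'],f['orientation'],f['fx'],f['cx'],f['cy'],f['D'])
    for t in ("egg_timer","wire_shelf","reacher","trigger_plate","reacher_jaws","board","mug","spice_jar","tomato"):
        try: print(t,[(r['score'],[round(v,3) for v in r['xyz']]) for r in env.search_frame(f,t)][:4])
        except Exception as e: print(t,e)
print(env.read_state()['clock'])
E
```

```text
0.0 [0.2567467  0.56917616 0.2214537 ] [ 1.79874787e+02 -5.86576828e-03 -2.42921662e+01] 0.9981947397383639
top [ 0.32291429 -0.08694035  1.30915791] [  8.42712219  -0.7757149  -90.49194589] 412.449786592291 312.9964495542244 193.0838370126467 [-0.0378174  0.         0.         0.         0.       ]
egg_timer [(0.94, [0.246, -0.413, 0.047]), (0.55, [0.437, -0.285, 0.036])]
wire_shelf [(0.83, [0.473, -0.271, 0.089])]
reacher [(0.63, [0.437, 0.114, 0.032])]
trigger_plate [(0.77, [0.455, 0.048, 0.035])]
reacher_jaws [(0.61, [0.438, 0.111, 0.031])]
board [(0.95, [0.657, 0.199, 0.019])]
mug [(0.18, [0.459, 0.045, 0.031])]
spice_jar [(0.65, [0.437, -0.285, 0.036]), (0.59, [0.455, 0.047, 0.034]), (0.58, [0.679, -0.112, 0.103])]
tomato [(0.49, [0.714, -0.268, 0.046])]
side [-0.76209968 -0.28118854  1.10609305] [ 5.10945066e+01 -8.79899078e-04 -8.20968356e+01] 463.647040813401 323.4343696935663 203.05095983350824 [0.0424178 0.        0.        0.        0.       ]
egg_timer [(0.89, [0.22, -0.418, 0.042]), (0.67, [0.423, -0.294, 0.032]), (0.52, [0.462, 0.07, 0.029])]
wire_shelf [(0.73, [0.445, -0.277, 0.089])]
reacher [(0.6, [0.413, 0.125, 0.034])]
trigger_plate [(0.76, [0.462, 0.069, 0.032]), (0.33, [0.676, -0.118, 0.07])]
reacher_jaws [(0.89, [0.412, 0.13, 0.029]), (0.62, [0.458, 0.07, 0.03])]
board [(0.7, [0.671, 0.197, 0.022]), (0.6, [0.447, -0.273, 0.089])]
mug [(0.57, [0.762, -0.138, 0.072])]
spice_jar [(0.6, [0.413, 0.128, 0.033]), (0.56, [0.675, -0.116, 0.069]), (0.16, [0.461, 0.067, 0.03])]
tomato [(0.78, [0.721, -0.274, 0.041])]
1.0
```

View pics/top0.png

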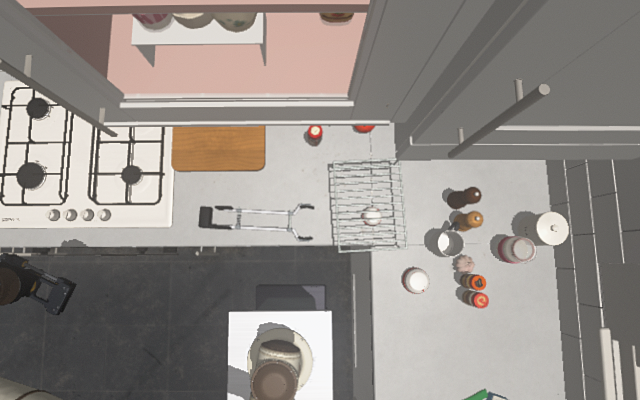

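View pics/side0.png

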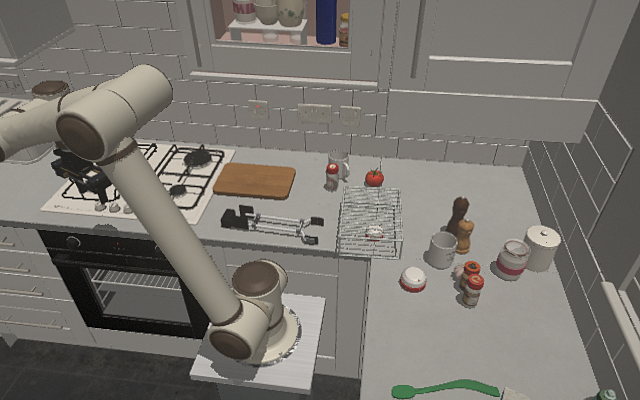

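The top view shows the reacher (heel at (207,217), jaws at (308,210) and (308,237)) pointing image-right, which is world -y. The shelf is centred near (367,207) with the small timer under it at (371,215). The bigger look-alike timer is at (415,281), and the board is at (218,148), partly hidden by the wall cabinet. The side view agrees.

```bash
cat > h.py <<'E'
from workcell import env
import numpy as np, cv2
from scipy.spatial.transform import Rotation as R
def ray(f,uv):
    K=np.array([[f['fx'],0,f['cx']],[0,f['fy'],f['cy']],[0,0,1]])
    p=cv2.undistortPoints(np.array(uv,float).reshape(-1,1,2),K,np.array(f['D'],float)).reshape(-1,2)
    d=np.c_[p[:,0],-p[:,1],-np.ones(len(p))]
    return np.array(f['position']),d@R.from_euler('xyz',f['orientation'],degrees=True).as_matrix().T
def plane(f,uv,z):
    o,d=ray(f,uv); return o+d*((z-o[2])/d[:,2])[:,None]
E
python3 - <<'E'
from h import *
import pickle
for n in ("top","side"):
    f=env.grab_frame(n); pickle.dump(f,open(f'{n}.pkl','wb'))
    for t in ("reacher","egg_timer","wire_shelf","board"):
        r=env.trace(f,t)
        for i,q in enumerate(r[:2]):
            m=q['mask']; v,u=np.nonzero(m); print(n,t,i,q['score'],m.sum(),u.min(),u.max(),v.min(),v.max())
            np.save(f'{n}_{t}{i}.npy',m)
    im=f['image']
    c=(im[125:255,190:420],) if n=='top' else (im[150:270,210:440],)
    cv2.imwrite(f'pics/{n}z.png',cv2.resize(c[0],None,fx=3.4,fy=3.4,interpolation=cv2.INTER_CUBIC))
E
```

```text
top reacher 0 0.85 1109 199 313 204 241
top egg_timer 0 0.65 280 362 381 207 226
top egg_timer 1 0.65 566 402 429 267 293
top wire_shelf 0 0.89 760 331 406 160 252
top wire_shelf 1 0.37 4203 171 265 126 172
top board 0 0.75 4239 171 265 125 172
side reacher 0 0.97 1079 221 323 205 244
side egg_timer 0 0.72 544 400 425 267 292
side egg_timer 1 0.56 202 365 382 225 241
side wire_shelf 0 0.86 316 343 402 187 259
side board 0 0.61 2545 213 295 162 200
```

View pics/topz.png

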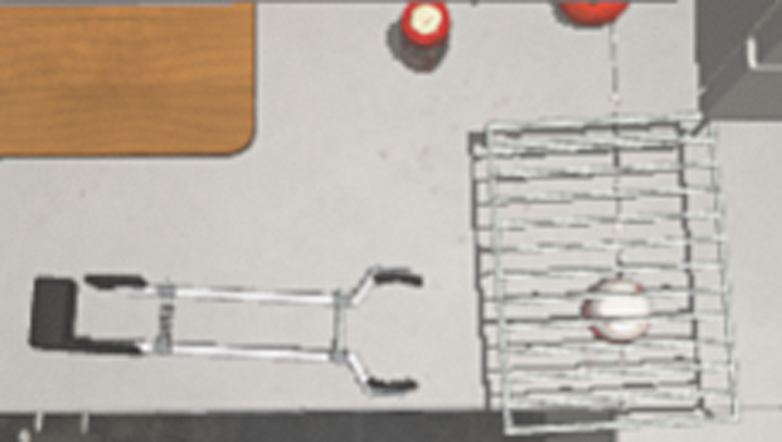

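View pics/sidez.png

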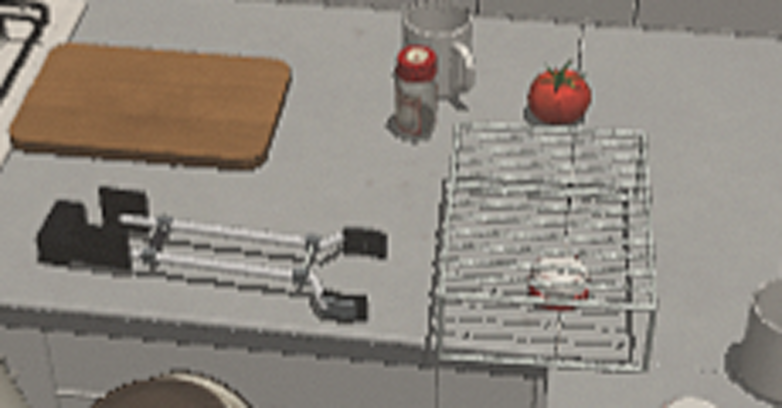

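The zooms show the trigger plate at (87–147,282), not attached to the heel, on the world +x side. The fixed plate is at (75–142,345), the jaws are at (398,278) and (393,385), and the shelf-top corners are at (490,125), (510,432), (712,118) and (737,417). The timer sits at (618,310).

```bash
cat > m.py <<'E'
from h import *
import pickle
f=pickle.load(open('top.pkl','rb'))
def P(pts,z): return plane(f,[((x+.5)/3.4-.5+190,(y+.5)/3.4-.5+125) for x,y in pts],z)[:,:2].round(4)
print('shelf',P([(490,125),(510,432),(712,118),(737,417)],.09).tolist())
print('heel',P([(36,278),(75,280),(70,347),(30,347)],.04).tolist())
print('plates',P([(87,282),(147,282),(75,345),(142,347)],.064).tolist())
print('jaws',P([(372,270),(422,282),(365,384),(417,385)],.034).tolist())
print('rods',P([(150,290),(340,298),(150,349),(340,355)],.03).tolist())
print('board front edge',P([(0,155),(235,155),(254,20),(254,130)],.022).tolist())
print('jar cap',P([(426,20)],.106).tolist(),'tomato front',P([(595,24)],.035).tolist())
print('counter edge',P([(100,412),(450,412)],0).tolist())
for n in('top','side'):
    g=pickle.load(open(n+'.pkl','rb'))
    for i in(0,1):
        m=np.load(f'{n}_egg_timer{i}.npy'); v,u=np.nonzero(m)
        c=[((u.min()+u.max())/2,(v.min()+v.max())/2),(u.min(),v.mean()),(u.max()+1,v.mean())]
        p=plane(g,c,.02); print(n,i,p[0].round(4),np.linalg.norm(p[2]-p[1]))
m=np.load('top_board0.npy').astype('u1'); c=max(cv2.findContours(m,0,1)[0],key=len)
v,u=np.nonzero(m); print('board ext',plane(f,[(u.min(),150),(u.max()+1,150),(218,v.max()+1)],.022).round(3).tolist())
E
python3 m.py
```

```text
shelf [[0.5999, -0.1687], [0.3291, -0.1817], [0.6053, -0.3675], [0.34, -0.379]]
heel [[0.4714, 0.2435], [0.4694, 0.2079], [0.4085, 0.2108], [0.4087, 0.247]]
plates [[0.4647, 0.1915], [0.4644, 0.138], [0.4086, 0.2008], [0.4065, 0.1413]]
jaws [[0.4774, -0.0622], [0.4661, -0.1078], [0.3736, -0.0554], [0.3723, -0.1025]]
rods [[0.4609, 0.1412], [0.4523, -0.0327], [0.4069, 0.1402], [0.4002, -0.0327]]
board front edge [[0.5895, 0.2856], [0.588, 0.0657], [0.7186, 0.0492], [0.6118, 0.0482]]
jar cap [[0.692, -0.1123]] tomato front [[0.7092, -0.273]]
counter edge [[0.3509, 0.1908], [0.3485, -0.1333]]
top 0 [ 0.4382 -0.2893  0.02  ] 0.0630843145436357
top 1 [ 0.2405 -0.4201  0.02  ] 0.08713945565500307
side 0 [ 0.2361 -0.4205  0.02  ] 0.0800974713195914
side 1 [ 0.4316 -0.2899  0.02  ] 0.06212128542612472
board ext [[0.656, 0.348, 0.022], [0.654, 0.043, 0.022], [0.58, 0.195, 0.022]]
```

```bash
python3 - <<'E'
from h import *
for y in(-93,87):
    for p,yy in(((.436,.166,.021),y),((.417,.145,.03),y+5.5),((.425,-.034,.03),y+5.5),((.415,.2,.05),y+93),((.415,.2,.15),y+93)):
        q=env.inverse_kinematics(p,[180,0,yy]); print(yy,p,None if q is None else np.round(q,0))
env.goto([.436,.166,.16],[180,0,-93])
f=env.grab_frame('wrist'); cv2.imwrite('pics/w1.png',f['image'])
import pickle; pickle.dump(f,open('w1.pkl','wb'))
print(env.read_state()['clock'],env.read_state()['joint_positions'])
E
```

```text
-93 (0.436, 0.166, 0.021) [ 41.  22. -36.   0. -32. -44.]
-87.5 (0.417, 0.145, 0.03) [ 40.  19. -39.   0. -32. -38.]
-87.5 (0.425, -0.034, 0.03) [ 17.  18. -41.   0. -31. -15.]
0 (0.415, 0.2, 0.05) [ 46.  19. -35.   0. -36.  44.]
0 (0.415, 0.2, 0.15) [ 46.  10. -28.   0. -52.  44.]
87 (0.436, 0.166, 0.021) [ 41.  22. -36.   0. -32. 136.]
92.5 (0.417, 0.145, 0.03) [ 40.  19. -39.   0. -32. 142.]
92.5 (0.425, -0.034, 0.03) [ 17.  18. -41.   0. -31. 165.]
180 (0.415, 0.2, 0.05) [  46.   19.  -35.   -0.  -36. -136.]
180 (0.415, 0.2, 0.15) [  46.   10.  -28.   -0.  -52. -136.]
3.1833 [ 4.09554638e+01  1.01066794e+01 -2.62607670e+01  6.78014230e-03
 -5.35904823e+01 -4.38707157e+01]
```

View pics/w1.png

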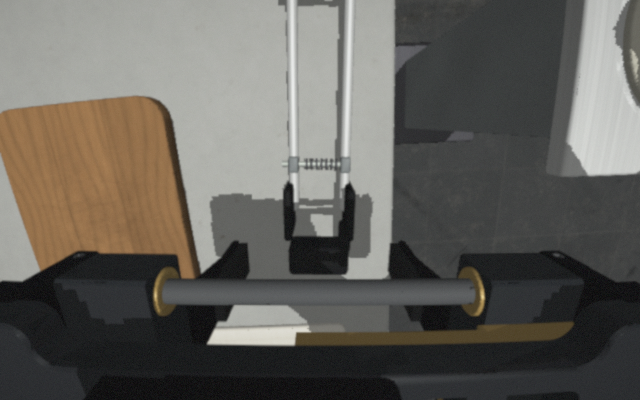

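The wrist view shows the plates at columns 290 and 349 (rows 185–240), centred between the fingers at 230 and 405. The rods run vertically, so the yaw matches. Next I'll check the fore-aft position, then grip.

```bash
python3 - <<'E'
from h import *
import pickle
f=pickle.load(open('w1.pkl','rb'))
p=plane(f,[(290,185),(349,185)],.064); q=plane(f,[(292,270),(347,270)],.04); r=plane(f,[(292,2),(349,2)],.03)
print(p.round(4).tolist(),q.round(4).tolist(),r.round(4).tolist())
o=(p.mean(0)+np.array([0,.026,0])); print('origin',o)
t=np.array([.436,o[1] if abs(o[1]-.166)<.015 else .166,.021])
print(env.move_straight(t,force_limit=15),env.read_state()['position'])
env.gripper_to(62/87,30)
s=env.read_state(); print(s['opening']*87,s['finger_force'],s['force'])
env.move_straight([t[0],t[1],.029])
e=env.grab_frame('top'); cv2.imwrite('pics/t2.png',cv2.resize(e['image'][180:255,190:420],None,fx=3.4,fy=3.4,interpolation=cv2.INTER_CUBIC)); pickle.dump(e,open('t2.pkl','wb'))
e=env.grab_frame('side'); cv2.imwrite('pics/s2.png',cv2.resize(e['image'][150:270,210:440],None,fx=3.4,fy=3.4,interpolation=cv2.INTER_CUBIC)); pickle.dump(e,open('s2.pkl','wb'))
s=env.read_state();print(s['clock'],s['force'],s['wrist_torque'],s['opening']*87,t)
E
python3 -c "
import cv2,numpy as np
cv2.imwrite('pics/c2.png',np.vstack([cv2.imread('pics/t2.png'),cv2.imread('pics/s2.png')[:340]]))"
```

```text
[[0.4619, 0.1403, 0.064], [0.4079, 0.1431, 0.064]] [[0.4701, 0.2402, 0.04], [0.4098, 0.2433, 0.04]] [[0.4512, -0.0195, 0.03], [0.4003, -0.0168, 0.03]]
origin [0.43493201 0.16769551 0.064     ]
False [0.43652432 0.16820566 0.02160061]
62.17740091231697 12.447403036221658 [-3.70692269  0.37717737  6.12495008]
5.35 [-0.43858485 -0.04802932 -2.6996997 ] [-0.04088463 -0.01680065 -0.00736302] 62.30148664014331 [0.436      0.16769551 0.021     ]
```

View pics/c2.png

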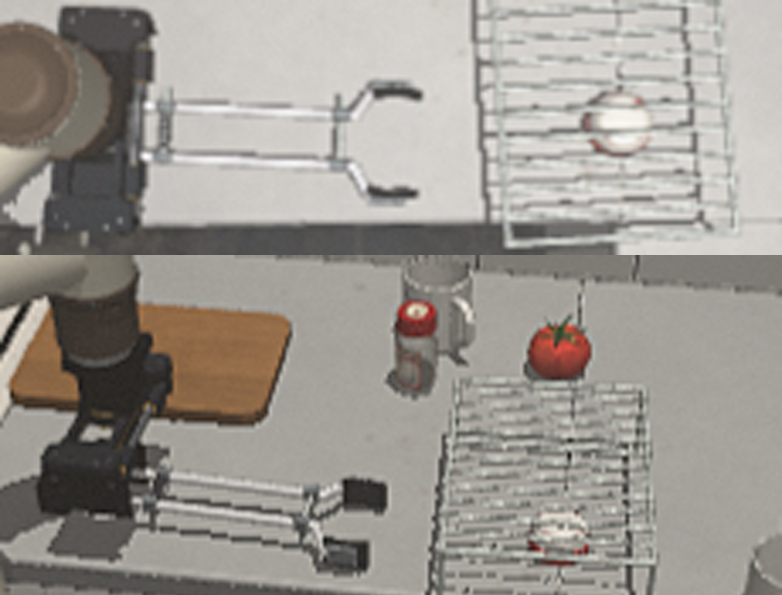

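The reacher has been lifted level, with its jaws still open. In the top view the jaws are at (398,92) and (393,192), where they should be for the grip pose. Next I'll align it with the shelf axis and go in.

```bash
python3 - <<'E'
from h import *
import pickle
T=np.array([.436,-.2895]); a=np.radians(-87.5); d=np.array([np.cos(a),np.sin(a)])
g=lambda b:[*(T-b*d),.027]
env.move_straight(g(.435),[180,0,-87.5],rate=.1)
print(env.move_straight(g(.255),rate=.08,force_limit=6))
s=env.read_state();print(s['clock'],s['position'],s['tool_rot'],s['force'],s['opening']*87)
e=env.grab_frame('top'); pickle.dump(e,open('t3.pkl','wb'))
a=cv2.resize(e['image'][190:255,290:420],None,fx=5,fy=5,interpolation=cv2.INTER_CUBIC)
e=env.grab_frame('side'); pickle.dump(e,open('s3.pkl','wb'))
b=cv2.resize(e['image'][210:265,300:430],None,fx=5,fy=5,interpolation=cv2.INTER_CUBIC)
cv2.imwrite('pics/c3.png',np.vstack([a,b]))
E
```

```text
False
8.2 [ 0.42494358 -0.03451908  0.02702807] [-1.79993162e+02  2.99840304e-03 -8.74762234e+01] [-0.30868421  0.04528199 -2.2449724 ] 62.22179882974733
```

View pics/c3.png

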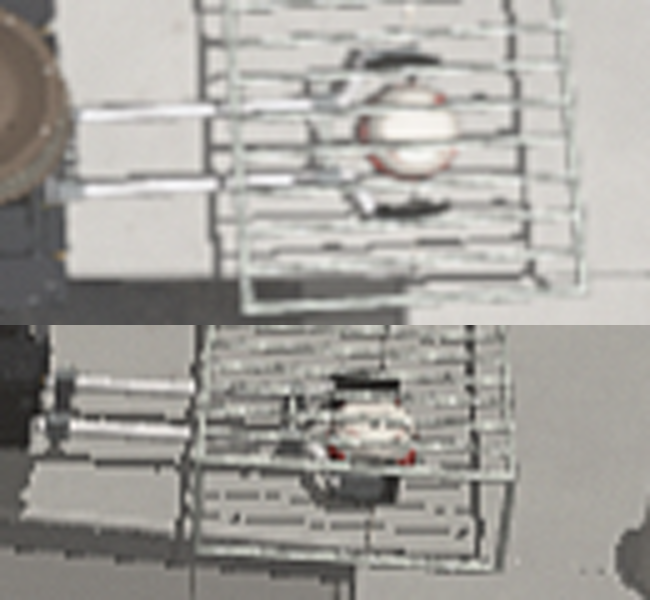

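The jaws bracket the timer: jaws at (402,62) and (408,210), timer at (410,130). Next I'll clamp it, lift slightly and withdraw.

```bash
python3 - <<'E'
from h import *
import pickle
T=np.array([.436,-.2895]); a=np.radians(-87.5); d=np.array([np.cos(a),np.sin(a)])
env.gripper_to(0.25,45)
s=env.read_state();print(s['clock'],s['finger_force'],s['force'],s['opening']*87)
if s['opening']*87>34:
    env.move_straight([*(T-.255*d),.042],rate=.04)
    s=env.read_state();print(s['force'],s['wrist_torque'],s['opening']*87)
    env.move_straight([*(T-.30*d),.042],rate=.08)
e=env.grab_frame('top'); pickle.dump(e,open('t4.pkl','wb'))
a=cv2.resize(e['image'][190:255,290:420],None,fx=5,fy=5,interpolation=cv2.INTER_CUBIC)
e=env.grab_frame('side'); pickle.dump(e,open('s4.pkl','wb'))
b=cv2.resize(e['image'][210:265,300:430],None,fx=5,fy=5,interpolation=cv2.INTER_CUBIC)
cv2.imwrite('pics/c4.png',np.vstack([a,b]))
E
```

```text
8.9417 44.9901579413563 [ 0.29717851  0.37892893 -3.13660981] 32.93669344713892
```

View pics/c4.png

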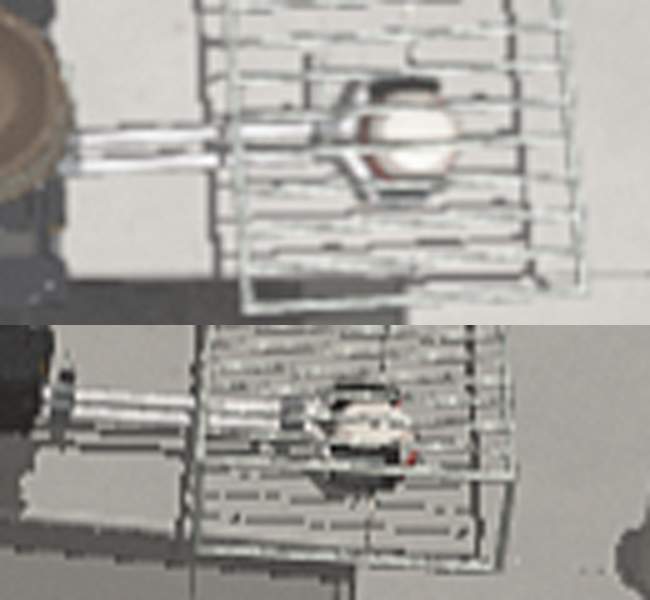

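The jaws (405,85 and 400,190) are closed flush on the timer. The opening of 32.9 mm is slightly under nominal, which fits rubber compliance. I'll do a test lift and check the weight.

```bash
python3 - <<'E'
from h import *
T=np.array([.436,-.2895]); a=np.radians(-87.5); d=np.array([np.cos(a),np.sin(a)])
def st(): s=env.read_state();print(round(s['clock'],2),s['force'].round(2),s['wrist_torque'].round(2),round(s['opening']*87,1))
env.move_straight([*(T-.255*d),.042],rate=.04); env.dwell(.3); st()
env.move_straight([*(T-.30*d),.042],rate=.06); env.dwell(.2); st()
a=[]
for n,sl in (("top",np.s_[190:255,270:400]),("side",np.s_[205:260,280:410])):
    e=env.grab_frame(n); a.append(cv2.resize(e['image'][sl],None,fx=5,fy=5,interpolation=cv2.INTER_CUBIC))
    m=[r for r in env.search_frame(e,"egg_timer")]; print(n,[(r['score'],np.round(r['xyz'],3)) for r in m])
cv2.imwrite('pics/c5.png',np.vstack(a))
E
```

```text
9.87 [-0.21 -0.28 -4.05] [0.3  0.05 0.01] 32.8
10.97 [-0.31 -0.68 -4.57] [ 0.3  -0.04 -0.02] 32.8
top [(0.82, array([ 0.43 , -0.242,  0.05 ])), (0.62, array([ 0.246, -0.408,  0.044]))]
side [(0.98, array([ 0.218, -0.416,  0.04 ])), (0.57, array([0.656, 0.223, 0.018]))]
```

View pics/c5.png

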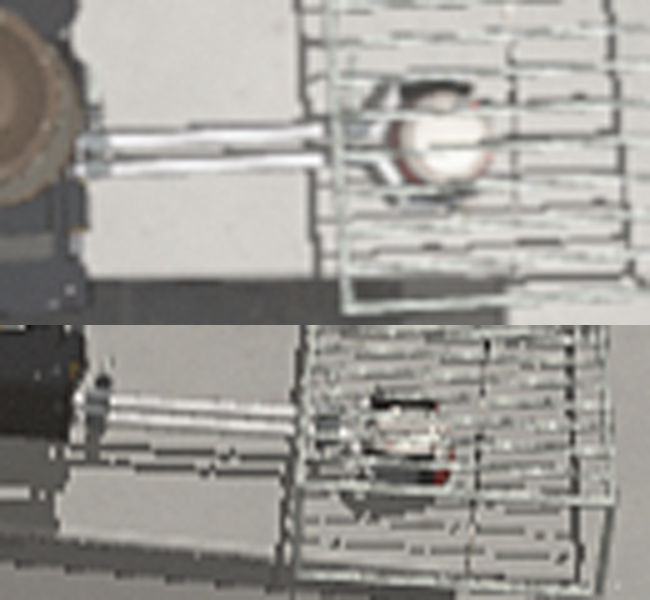

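The wrist moment of 0.3 Nm and the extra weight confirm the timer hangs in the jaws, with jaws and timer moving together at (440,140). Next I'll carry it to the board.

```bash
python3 - <<'E'
from h import *
T=np.array([.436,-.2895]); a=np.radians(-87.5); d=np.array([np.cos(a),np.sin(a)])
def st(l): s=env.read_state();print(l,round(s['clock'],2),s['position'].round(4),s['force'].round(2),s['wrist_torque'].round(2),round(s['opening']*87,1))
env.move_straight([*(T-.44*d),.042],rate=.1); st('out')
env.move_straight([*(T-.44*d),.17],rate=.1); st('up')
env.move_straight([.418,.2,.17],[180,0,0],rate=.02); st('swung')
env.move_straight([.418,.2,.065],rate=.08); env.dwell(.3); st('low')
print(env.move_straight([.418,.2,.046],rate=.015,force_limit=1.5)); env.dwell(.3); st('touch')
a=[]
for n,sl in (("top",np.s_[120:240,170:300]),("side",np.s_[140:240,180:310])):
    e=env.grab_frame(n); a.append(cv2.resize(e['image'][sl],(390,360 if n=='top' else 300),interpolation=cv2.INTER_CUBIC)[:300])
    print(n,[(r['score'],np.round(r['xyz'],3)) for r in env.search_frame(e,"egg_timer")])
cv2.imwrite('pics/c6.png',np.hstack(a))
E
```

```text
out 12.72 [0.4166 0.1495 0.0419] [-0.88 -0.42 -4.92] [ 0.31  0.03 -0.  ] 32.9
up 14.15 [0.4163 0.1498 0.1693] [ 0.47 -0.51 -3.9 ] [ 0.3   0.06 -0.03] 32.7
swung 16.8 [0.4179 0.1999 0.17  ] [-0.74  0.23 -3.8 ] [-0.07  0.26 -0.06] 32.7
low 18.56 [0.4181 0.2001 0.0652] [ 0.47 -0.58 -4.56] [-0.03  0.24 -0.05] 32.6
True
touch 19.88 [0.4174 0.1995 0.0474] [ 1.6   0.9  -1.81] [ 0.12 -1.3   0.11] 32.7
top [(0.79, array([ 0.246, -0.41 ,  0.044])), (0.7, array([0.667, 0.196, 0.056]))]
side [(0.82, array([ 0.217, -0.415,  0.04 ])), (0.56, array([0.658, 0.194, 0.06 ]))]
```

View pics/c6.png

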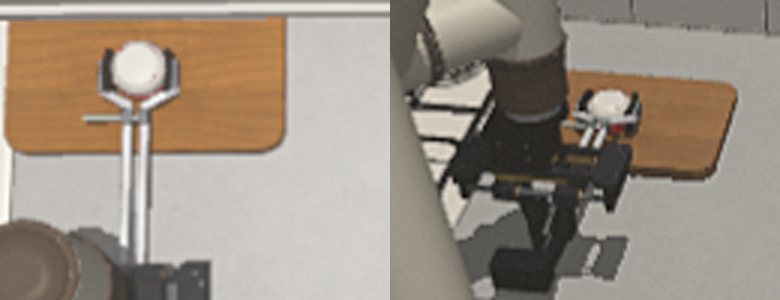

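The timer stands in the jaws well inside the board edges, at (138,68) in the top crop, and contact is confirmed. I'll relieve the preload, release to 62 mm, lift off, look, then lay the reacher at its original place.

```bash
python3 - <<'E'
from h import *
def st(l): s=env.read_state();print(l,round(s['clock'],2),s['position'].round(4),s['force'].round(2),s['wrist_torque'].round(2),round(s['opening']*87,1))
env.move_straight([.418,.2,.0487],rate=.01); env.dwell(.2); st('relieved')
for o in (36,45,54,62): env.gripper_to(o/87,30)
env.dwell(.3); st('released')
e=env.grab_frame('top'); a=[e['image'][120:240,170:300]]
env.move_straight([.418,.2,.13],rate=.06); env.dwell(.2); st('lifted')
e=env.grab_frame('top'); a.append(e['image'][120:240,170:300])
print([(r['score'],np.round(r['xyz'],3)) for r in env.search_frame(e,"egg_timer")])
cv2.imwrite('pics/c7.png',cv2.resize(np.hstack(a),None,fx=3,fy=3,interpolation=cv2.INTER_CUBIC))
E
```

```text
relieved 20.72 [0.4174 0.1994 0.0484] [-2.41  0.07 -1.99] [ 0.03 -0.    0.  ] 32.7
released 22.85 [0.418  0.2    0.0487] [ 0.55 -0.45 -3.33] [-0.05 -0.11  0.03] 62.1
lifted 24.61 [0.4179 0.1999 0.1297] [-0.02 -0.   -2.78] [-0.08 -0.1   0.02] 61.8
[(0.81, array([ 0.243, -0.41 ,  0.044])), (0.55, array([0.669, 0.198, 0.057]))]
```

View pics/c7.png

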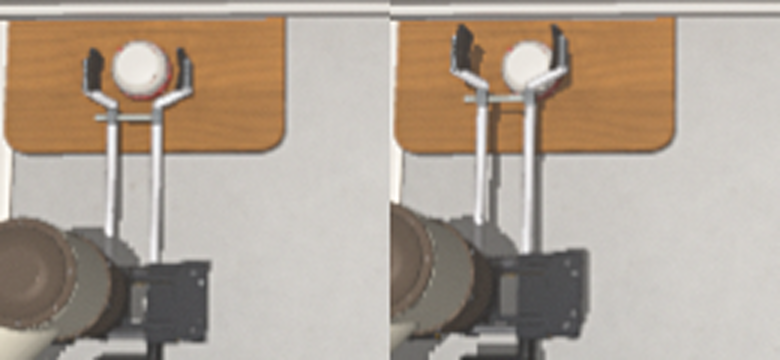

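The timer stands alone on the board at (528,65) in the right panel, and the jaws are clear above it. Next I'll swing back and lay the reacher down.

```bash
python3 - <<'E'
from h import *
def st(l): s=env.read_state();print(l,round(s['clock'],2),s['position'].round(4),s['force'].round(2),s['wrist_torque'].round(2),round(s['opening']*87,1))
env.move_straight([.40,.2,.17],rate=.06)
env.move_straight([.445,.166,.17],[180,0,-92],rate=.02)
env.move_straight([.445,.166,.04],rate=.08); env.dwell(.2); st('low')
print(env.move_straight([.445,.166,.0205],rate=.02,force_limit=2)); env.dwell(.2); st('down')
for o in (66,72,80): env.gripper_to(o/87,30)
env.gripper_to(1.0); st('open')
env.move_straight([.445,.166,.16],rate=.08)
env.move_straight([.38,.30,.25],rate=.15); env.dwell(.5); st('clear')
a=[]
for n,sl in (("top",np.s_[120:260,170:430]),("side",np.s_[140:280,200:460])):
    e=env.grab_frame(n); a.append(cv2.resize(e['image'][sl],None,fx=2.1,fy=2.1,interpolation=cv2.INTER_CUBIC))
cv2.imwrite('pics/c8.png',np.vstack(a))
E
```

```text
low 30.53 [0.4451 0.1661 0.0403] [-0.6   0.1  -3.19] [-0.01 -0.    0.06] 62.4
True
down 31.58 [0.4448 0.1657 0.0214] [0.74 1.03 4.7 ] [ 0.25 -0.53 -0.02] 62.2
open 33.37 [0.4435 0.1649 0.0206] [-1.34 -0.84  0.94] [ 0.06 -0.04  0.01] 87.0
clear 37.07 [0.38   0.2999 0.25  ] [0.13 0.47 0.78] [ 0.04 -0.1  -0.04] 87.0
```

View pics/c8.png

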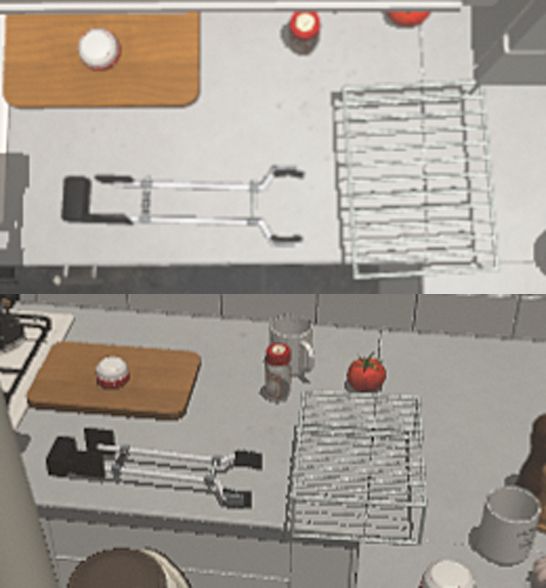

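The timer stands upright on the board at (98,48). The reacher lies upright on the bare worktop with its trigger released (jaws at 290,172 and 288,238), and the mug, jar and tomato have not moved.

```bash
python3 -c "
from workcell import env
print(env.close_job())"
```

```text
the job is handed in; nothing more can be done
None
```

The job is handed in at about 37 s on the robot's clock: the egg timer stands on the chopping board, the reacher lies upright on the bare worktop with its trigger released, and the mug, spice jar and tomato show no movement in the final pictures.

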